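# Brace the pigment jar and unscrew its tight cap

## Robot

A 6-joint arm with a two-finger parallel gripper is mounted at the origin on a cart in front of the work surface, level with it; the furniture and walls round the work are solid. World frame = base frame: x ahead of the robot, y to its left, z up, the work surface at z = 0. Lengths are in m, angles in degrees, forces in N, time in s.
With the tool pointing down it reaches from about 0.25 to 0.775 m from the base axis. Payload 4 kg.
Tool frame: the origin (TCP) lies on the centre line of the jaws, within the pads' length; the fingertips stand 11 mm ahead of it and the grasp point (between the pads) lies 8 mm behind it (bot.finger_overhang is the distance from the TCP to the fingertips, in m); z points along the fingers, y is the direction in which the jaws open and shut (so a half turn about z gives the same grasp; the last joint's range is limited). The gripper opens to 94 mm and grips with 3 to 60 N. Pads are 16 mm wide; open, the fingers measure 119 mm over their backs; the gripper's body (75 mm by 177 mm) begins 78 mm behind the grasp point.
Start: joints at [-74.662, 4.996, 78.535, -0, 96.463, -5.907], TCP at [0.199, -0.513, 0.193] pointing down, gripper open.
Joint ranges: [-177.83, 177.83], [-43.37, 116.18], [15.69, 146.23], [-61.86, 241.86], [9.47, 152.12], [-147.06, 147.06]. Speed limits (degrees/s): [159.86, 159.86, 180, 180, 180, 180].

## Interface

Orientations are given as [roll, pitch, yaw] about the fixed x, y, z axes, in that order (R = Rz(yaw) Ry(pitch) Rx(roll)).
In Python, from station import bot gives the robot as it stands. The module is installed in compiled form; this text tells all that it offers.
- The arm moves only by the shell command python3 -m handwheel 'ROWS' [FORCE]. ROWS is JSON, a list of rows, each an object with "hand": the closure, from 0 (fully open) to 1 (shut); "xyz": the shift along the world's x, y, z in cm, a list of three; "turn": the turn about the world's z in rad. In form: [{"hand": hand, "xyz": [dx, dy, dz], "turn": turn}, ...]. A call has 1 to 20 rows; each row shifts and turns the commanded pose from where the row before left it; what a row does not reach is not made up. A row lasts 1/8 s, in which the tool goes at most 62.5 mm and 10.7 degrees, less where a joint would pass 70% of its speed; a pose out of reach is approached as far as the arm can. A call is refused whole if a number of a shift passes 6.25 or a number of a turn 0.188, either way. A call with a gripper value outside its range is refused whole. The fingers move at their own pace and stop on an object; FORCE is the grip in N (left out, the last holds). Time passes only in rows, so rows that do not move let the fingers close. It gives the time, the measured TCP pose, the force and the opening at its end, in the units of the state.
- bot.state(): the state, without advancing time (a new reading comes with each control period).
- bot.capture(name): name is "scene" or "top" or "wrist"; returns a dict with "frame" (400x640x3 uint8, blue, green, red), "fx", "fy", "cx", "cy" (pixels), "pose" (4x4, takes a point from camera to world coordinates); the wrist camera has in their place "T_tool_cam" (4x4, takes a point from camera to tool coordinates, whose origin is the TCP and whose axes are the flange's). Camera axes: x right, y down, z forward; pixel columns grow to the right and rows downward; lengths in m; the calibration is good to about 2 mm. The wrist camera is an equidistant fisheye: a pixel r from the principal point sees the ray r / f radians off the axis. A picture is of the moment at which its call begins: read the wrist's pose just before it. There is no depth.
- bot.hand_in(): hands the job in, once; it reports no verdict.
The state is a dict: "time_s": time; "q": joint angles; "dq": joint speeds; "tau": joint torques, N m; "position": TCP position; "tool_rot": TCP orientation; "force": force on the tool from outside, world axes, zero at the start; "moment": the same for the moment, N m; "gripper_width": finger opening in m.
Only numpy, scipy, OpenCV 4.12 (cv2) and the standard library are available. Lean on these libraries where they do the work, as an engineer would, in place of code of your own. Each camera call takes 0.05 s, during which the arm holds its last target.

## Task

Set the square brown pigment jar down into the square pocket of the blue nest so that it sits fully home and cannot turn, then unscrew its tight black cap and lift it off. Finish while still holding the cap: keep it gripped, level and still, straight above the mouth of the jar, about 3 cm clear of it, with the jar still seated in the nest. Keep the jar upright all the while and leave the other things where they are.

Things in the scene. Friction and masses are not known exactly. Their poses are not given: they have to be found in the camera images.
- jar: Square brown jar, loose, 62 x 62 mm, 7 mm rounded edges, 0.28 to 0.46 kg; body 58 mm tall, round neck of 46 mm diameter, mouth 83 mm above the underside. Origin: centre of the underside; z up, x and y square to its flat sides. Starts on the board, cap screwed tight. Its four sides are alike: it fits the nest in any of four yaws. Outside the nest it would turn along with its cap.
- jar_mark (a point): White dot, 8 mm wide, on top of the jar's body at the corner between its +x and +y sides (24.5 mm along x and y from the axis, 58 mm above the underside). The cap comes off when its white tick faces this dot.
- cap: Black ribbed round screw cap, 64 mm outer diameter, 24 mm tall, 45 g, open below. Origin: centre of its lower rim; z up, x towards the white tick on its top. Screwed on, its lower rim is 66 to 68 mm above the jar's underside (its top 90 to 92 mm); the jar may be lifted by its cap. Three lugs inside it sit under three short threads on the neck. It unscrews anticlockwise seen from above.
- cap_tick (a point): Outer end of the tick on the cap's top, 30 mm from the axis. Start: 0.97 to 1.49 rad clockwise of the jar's dot. The cap is free when the tick is within 0.25 rad of the dot's direction; just beyond that is a stop. A sprung seal on the mouth presses the cap up with 14 N (0.3 to 0.4 N m to turn), pops it up 2 to 5 mm when free, and then stands up to 92 mm above the jar's underside.
- nest: Blue block screwed to the board, 90 x 90 x 31 mm, with a square pocket 66 x 66 mm, 25 mm deep, with a 4 mm chamfer at its mouth. Origin: centre of the underside; z up, x and y square to the pocket's sides. The pocket keeps the jar from turning, with about 0.09 rad of slack either way.
- nest_in (a point): Centre of the floor of the nest's pocket, 6 mm above the board; the centre of the jar's underside comes here when it is fully home.
- dropper_bottle: Bystander: dark dropper bottle, 42 mm wide, 118 mm tall, standing on the board. Origin at the centre of its underside. Leave it alone.
- silicone_mould: Bystander: reddish silicone mould, 44 x 57 x 27 mm, lying on the orange disc, whose top is 10.5 mm above the board. Origin at the centre of its underside. Leave it alone.
- tape_roll: Bystander: roll of masking tape lying flat on the orange disc, 105 mm across, 19 mm high. Origin at the centre of its underside. Leave it alone.
- syringe: Bystander: small white dosing syringe, 27 x 118 x 16 mm, lying on the orange disc along its y axis. Leave it alone.

How it is judged (in metres and radians):
On the way:
1. the jar sits fully home in the nest with its cap still screwed on (horizontal distance between jar and nest_in below 0.006 m and z of jar in the frame of nest_in below 0.004 m and angle between jar's own z axis and vertical below 0.08 rad and z of cap in the frame of jar below 0.07 m), for 0.2 s.
At the end, for the whole second after the job is handed in: Jar fully home in the nest (within 6 mm sideways, 4 mm of the floor, upright within 0.08 rad); cap off, gripped, still, not touching the jar, level within 0.2 rad, its axis within 18 mm of the jar's, its lower rim 94 to 138 mm above the jar's underside (11 to 55 mm above the mouth) (horizontal distance between jar and nest_in below 0.006 m and z of jar in the frame of nest_in below 0.004 m and angle between jar's own z axis and vertical below 0.08 rad and z of cap in the frame of jar between 0.094 and 0.138 m and horizontal distance between cap and jar below 0.018 m and angle between cap's own z axis and vertical below 0.2 rad and contact force between the fingers and cap above 1 N and contact force between cap and jar below 0.1 N and linear speed of cap below 0.02 m/s); the arm keeps its last pose, push and grip.
It fails at once if the jar is tipped over (angle between jar's own z axis and vertical above 0.6 rad).
It fails at once if a bystander is shifted by more than 3 cm (distance of any of dropper_bottle, silicone_mould, tape_roll, syringe from where it was at the start of the episode above 0.03 m).
It also fails if it takes over 48 s, if anything falls off the work surface, if the arm or the gripper's body presses on something with over 40 N, if the wrist force passes 120 N, or if a joint passes its speed limit or range.

## Working session

There is one attempt and no reset: what is moved stays moved. The work goes in short steps, Python scripts to look and compute and a shell command to move; the robot and the scene stay as the last step left them, time stands still between calls to the robot, and variables do not carry over. Pictures are saved under pics/ and viewed, and the job is handed in when it is done.

```bash
mkdir -p pics
python3 - <<'E'
from station import bot
import cv2
s=bot.state();print({k:s[k] for k in('time_s','position','tool_rot','force','gripper_width','q')})
for n in("scene","top","wrist"):
    c=bot.capture(n);cv2.imwrite(f"pics/{n}0.png",c["frame"]);print(n,c["fx"],c["fy"],c["cx"],c["cy"],c.get("pose",c.get("T_tool_cam")))
E
```

```text
{'time_s': 0.0, 'position': array([ 0.19914796, -0.51210105,  0.19194459]), 'tool_rot': array([-1.79881209e+02, -1.12612494e-02,  2.12458039e+01]), 'force': array([ 0.22227208, -0.35182404, -0.18262232]), 'gripper_width': 0.09406848205899582, 'q': array([-7.46615806e+01,  5.03816219e+00,  7.86211994e+01, -1.03113633e-03,
        9.64599572e+01, -5.90751106e+00])}
scene 361.2573357918682 361.2573357918682 313.5760464927286 199.86607794747465 [[-0.47861712 -0.64357608  0.59727337  0.04211648]
 [-0.87787756  0.33834836 -0.33889728  0.26385355]
 [ 0.01601972 -0.68653494 -0.72692032  0.71608175]
 [ 0.          0.          0.          1.        ]]
top 479.55667622788246 479.55667622788246 319.04889542378766 196.00861277591656 [[-0.01835886 -0.98965353  0.14229843  0.4255992 ]
 [-0.9997947   0.01695085 -0.01110072 -0.0172331 ]
 [ 0.00857378 -0.14247302 -0.98976155  1.00636552]
 [ 0.          0.          0.          1.        ]]
wrist 309.70691628693146 309.70691628693146 317.78491759885225 203.18338762834102 [[ 6.86394525e-05 -9.71785982e-01 -2.35864368e-01  6.89446248e-02]
 [ 9.99999962e-01  1.30034224e-04 -2.44742295e-04  1.90761452e-05]
 [ 2.68507572e-04 -2.35864342e-01  9.71785954e-01 -1.89542977e-01]
 [ 0.00000000e+00  0.00000000e+00  0.00000000e+00  1.00000000e+00]]
```

View pics/scene0.png

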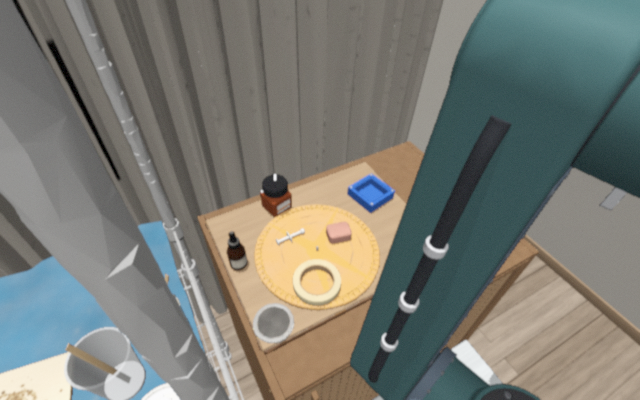

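View pics/top0.png

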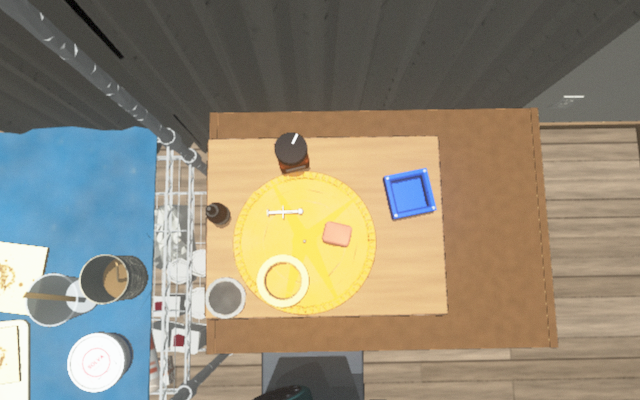

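View pics/wrist0.png

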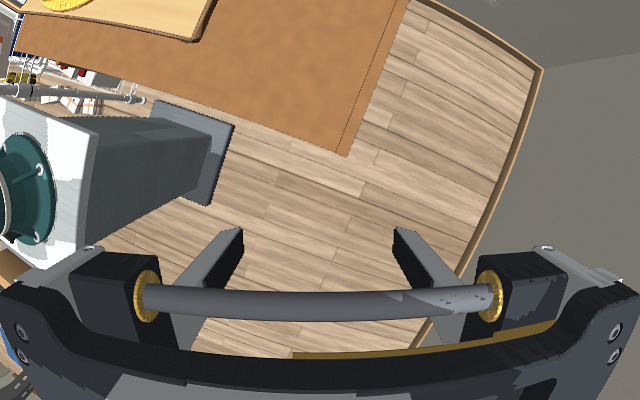

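The top view shows the jar with its cap at about (292,148), the white tick at its upper right, and the nest at (410,194). I'll zoom in and measure.

```bash
cat > h.py <<'E'
import numpy as np,cv2
from station import bot
def ray(c,uv):
    return c["pose"][:3,3], c["pose"][:3,:3]@np.array([(uv[0]-c["cx"])/c["fx"],(uv[1]-c["cy"])/c["fy"],1.])
def onz(c,uv,z):
    o,d=ray(c,uv); return o+d*(z-o[2])/d[2]
def wpose(s):
    from scipy.spatial.transform import Rotation as R
    T=np.eye(4);T[:3,:3]=R.from_euler('xyz',s["tool_rot"],degrees=True).as_matrix();T[:3,3]=s["position"];return T
def wray(c,T,uv):
    x,y=(uv[0]-c["cx"])/c["fx"],(uv[1]-c["cy"])/c["fy"];r=np.hypot(x,y);k=np.sinc(r/np.pi)
    M=T@c["T_tool_cam"]; return M[:3,3],M[:3,:3]@np.array([x*k,y*k,np.cos(r)])
def wonz(c,T,uv,z):
    o,d=wray(c,T,uv); return o+d*(z-o[2])/d[2]
E
python3 - <<'E'
from h import *
c=bot.capture("top");f=c["frame"];hsv=cv2.cvtColor(f,cv2.COLOR_BGR2HSV)
m=cv2.inRange(hsv,(100,150,60),(130,255,255));m[:,:360]=0;m[:,460:]=0
cs,_=cv2.findContours(m,cv2.RETR_EXTERNAL,cv2.CHAIN_APPROX_NONE);k=max(cs,key=cv2.contourArea)
r=cv2.minAreaRect(k);print(r)
P=[onz(c,p,.031)[:2] for p in cv2.boxPoints(r)];print(P,np.mean(P,0))
for i in range(4):
    d=P[(i+1)%4]-P[i];print(np.hypot(*d),np.degrees(np.arctan2(d[1],d[0])))
a=cv2.resize(f[120:190,260:330],None,fx=8,fy=8,interpolation=cv2.INTER_CUBIC);cv2.imwrite("pics/jar1.png",a)
b=cv2.resize(f[160:230,375:445],None,fx=8,fy=8,interpolation=cv2.INTER_CUBIC);cv2.imwrite("pics/nest1.png",b)
g=cv2.resize(bot.capture("scene")["frame"][160:230,240:410],None,fx=4,fy=4,interpolation=cv2.INTER_CUBIC);cv2.imwrite("pics/sc1.png",g)
E
```

```text
((411.4311218261719, 192.95736694335938), (42.71583557128906, 38.306827545166016), 76.75948333740234)
[array([ 0.6040587 , -0.17138686]), array([ 0.62126385, -0.24962473]), array([ 0.5340935 , -0.26538733]), array([ 0.51738574, -0.18805526])] [ 0.56920045 -0.21861354]
0.0801073211722769 -77.59759802573579
0.08858402109197783 -169.75023558970196
0.07911636558145567 102.19148987617422
0.08826118820082461 10.885860230198166
```

View pics/jar1.png

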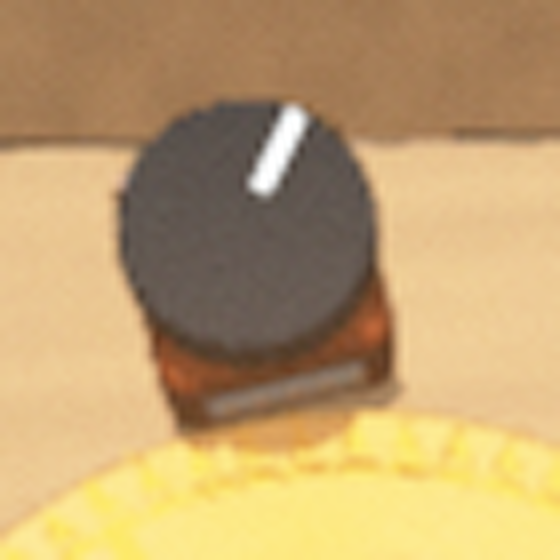

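View pics/nest1.png

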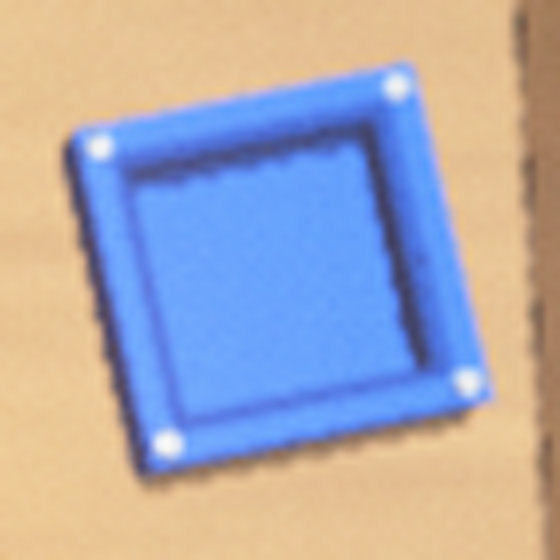

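View pics/sc1.png

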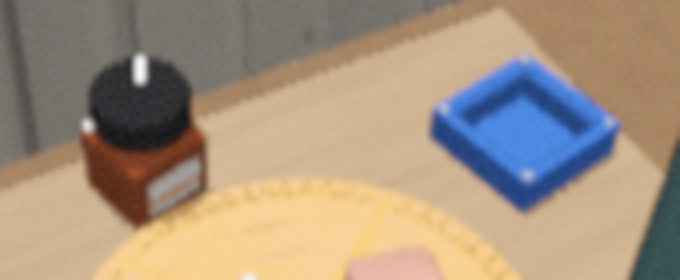

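Run:
```python
from h import *
c=bot.capture("top");s=bot.capture("scene")
f=c["frame"]
def tri(a,b):
    o1,d1=ray(c,a);o2,d2=ray(s,b);A=np.stack([d1,-d2],1);t=np.linalg.lstsq(A,o2-o1,rcond=None)[0]
    p,q=o1+d1*t[0],o2+d2*t[1];return (p+q)/2,np.linalg.norm(p-q)
# nest screws
S=[((x+.5)/8-.5+375,(y+.5)/8-.5+160) for x,y in((99,146),(398,86),(470,381),(167,444))]
P=np.array([onz(c,p,.031)[:2] for p in S]);print(P,P.mean(0))
for i in range(4):
    d=P[(i+1)%4]-P[i];print(np.hypot(*d),np.degrees(np.arctan2(d[1],d[0])))
S2=[((x+.5)/4-.5+240,(y+.5)/4-.5+160) for x,y in((446,106),(528,62),(611,123),(526,175))]
for p in S2: print("scene",onz(s,p,.031))
# cap
hsv=cv2.cvtColor(f,cv2.COLOR_BGR2HSV)
t=lambda x,y:((x+.5)/8-.5+260,(y+.5)/8-.5+120)
C=onz(c,t(247,227),.091);print("cap",C, "edges",[onz(c,t(*q),.091) for q in((120,227),(374,227),(247,100))])
T=onz(c,t(297,106),.091);I=onz(c,t(260,192),.091);d=T-I;print("tick",T,I,np.degrees(np.arctan2(d[1],d[0])))
u=lambda x,y:((x+.5)/4-.5+240,(y+.5)/4-.5+160)
D=onz(s,u(88,125),.058);d=D-C;print("dot",D,np.hypot(*d[:2]),np.degrees(np.arctan2(d[1],d[0])))
print("front bottom edge",[onz(c,t(*q),.0) for q in((188,428),(395,385))])
print("front top edge",[onz(c,t(*q),.058) for q in((160,335),(375,285))])
print("scene bottom edges",[onz(s,u(*q),.0) for q in((95,178),(141,222),(206,183))])
```

```text
[[ 0.60144769 -0.16930087]
 [ 0.61594416 -0.24754663]
 [ 0.53863705 -0.26222197]
 [ 0.52377077 -0.18372711]] [ 0.56994992 -0.21569915]
0.07957730317875998 -79.5039114539276
0.07868770783043999 -169.25134148614777
0.0798902388938563 100.72432810148679
0.07900519532201915 10.521156642186892
scene [ 0.602619  -0.1702506  0.031    ]
scene [ 0.61302018 -0.24503793  0.031     ]
scene [ 0.53722402 -0.25989416  0.031     ]
scene [ 0.52453383 -0.18171621  0.031     ]
cap [0.65312707 0.02670675 0.091     ] edges [array([0.65363074, 0.05772577, 0.091     ]), array([ 0.65262309, -0.00433031,  0.091     ]), array([0.68510707, 0.02639128, 0.091     ])]
tick [0.68339342 0.01413254 0.091     ] [0.66185818 0.02343968 0.091     ] -23.3731226628939
dot [0.67245843 0.05956047 0.058     ] 0.03811914053432351 59.527141954128204
front bottom edge [array([0.62105266, 0.04734225, 0.        ]), array([ 0.63182012, -0.00802712,  0.        ])]
front top edge [array([0.63376619, 0.05049348, 0.058     ]), array([ 0.64577494, -0.00389878,  0.058     ])]
scene bottom edges [array([0.67947978, 0.05704734, 0.        ]), array([0.6294009 , 0.04593866, 0.        ]), array([ 0.64067739, -0.00689394,  0.        ])]
```

Run:
```python
from h import *
c=bot.capture("top");s=bot.capture("scene")
print(onz(c,(292,112),0),onz(c,(410,110),0),onz(c,(218,213),.11))
# wall/board junction in scene
print(onz(s,(300,172),0),onz(s,(205,213),0))
g=cv2.resize(s["frame"][100:260,180:420],None,fx=3,fy=3,interpolation=cv2.INTER_CUBIC);cv2.imwrite("pics/sc2.png",g)
```

```text
[0.75577793 0.02689018 0.        ] [ 0.75629763 -0.23025951  0.        ] [0.52552536 0.16280138 0.11      ]
[ 0.74794093 -0.08858539  0.        ] [7.21319056e-01 2.04471668e-01 1.11022302e-16]
```

View pics/sc2.png

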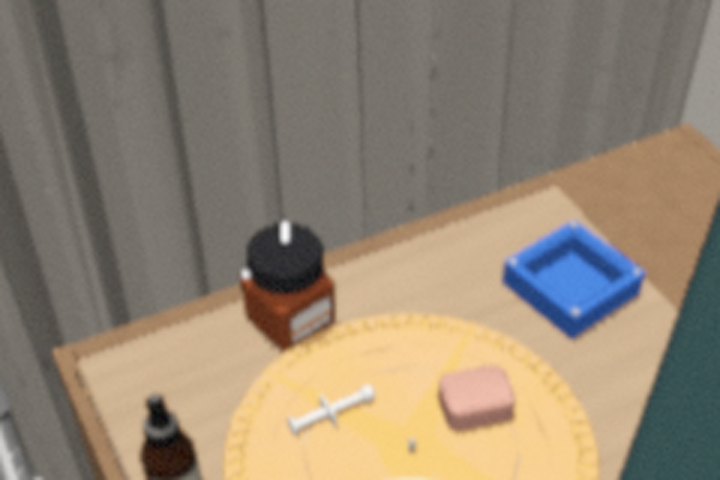

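```bash
python3 -m handwheel '[{"hand":0,"xyz":[2.2,2.7,0],"turn":0.149},{"hand":0,"xyz":[2.2,2.7,0],"turn":0.149},{"hand":0,"xyz":[2.2,2.7,0],"turn":0.149},{"hand":0,"xyz":[2.2,2.7,0],"turn":0.149},{"hand":0,"xyz":[2.2,2.7,0],"turn":0.149},{"hand":0,"xyz":[2.2,2.7,0],"turn":0.149},{"hand":0,"xyz":[2.2,2.7,0],"turn":0.149},{"hand":0,"xyz":[2.2,2.7,0],"turn":0.149},{"hand":0,"xyz":[2.2,2.7,0],"turn":0.149},{"hand":0,"xyz":[2.2,2.7,0],"turn":0.149},{"hand":0,"xyz":[2.2,2.7,0],"turn":0.149},{"hand":0,"xyz":[2.2,2.7,0],"turn":0.149},{"hand":0,"xyz":[2.2,2.7,0],"turn":0.149},{"hand":0,"xyz":[2.2,2.7,0],"turn":0.149},{"hand":0,"xyz":[2.2,2.7,0],"turn":0.149},{"hand":0,"xyz":[2.2,2.7,0],"turn":0.149},{"hand":0,"xyz":[2.2,2.7,0],"turn":0.149},{"hand":0,"xyz":[2.2,2.7,0],"turn":0.149},{"hand":0,"xyz":[2.2,2.7,0],"turn":0.149},{"hand":0,"xyz":[2.2,2.7,0],"turn":0.149}]' 40; python3 -m handwheel '[{"hand":0,"xyz":[0,0,0],"turn":0},{"hand":0,"xyz":[0,0,0],"turn":0}]'
python3 - <<'E'
from h import *
for i in range(1):
    s=bot.state();c=bot.capture("wrist");print(s["position"],s["tool_rot"],s["q"])
    np.save("T.npy",wpose(s));cv2.imwrite("pics/w2.png",c["frame"])
E
```

```text
time_s: 2.95
position: [0.64, 0.0283, 0.1931]
tool_rot: [-180.0, 0.0, -167.7]
force: [-0.1, -0.3, 0.9]
gripper_width: 0.0938
time_s: 3.2
position: [0.639, 0.027, 0.193]
tool_rot: [-180.0, -0.0, -168.1]
force: [-0.3, 0.2, -0.2]
gripper_width: 0.0936
[0.63898655 0.02696352 0.19295873] [-1.79983515e+02 -4.12903772e-02 -1.68084928e+02] [-2.64595849e+00  1.65842131e+01  6.50519237e+01 -2.66221902e-02
  9.83996819e+01 -1.04564917e+02]
```

View pics/w2.png

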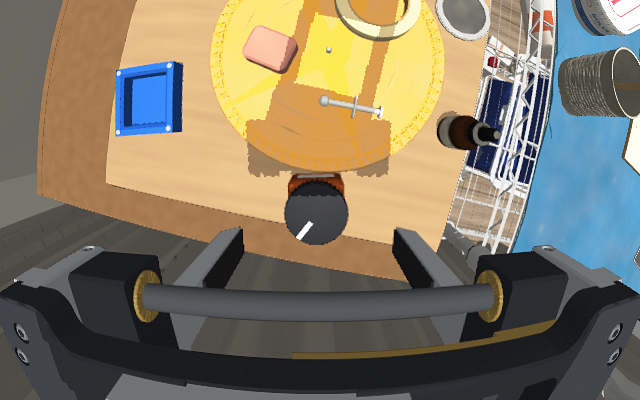

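The wrist view shows the cap at about (316,213), its tick pointing lower left, the nest at (149,97) and its screws at the corners. I'll cross-check the positions.

Run:
```python
from h import *
c=bot.capture("wrist");T=np.load("T.npy");f=c["frame"]
cv2.imwrite("pics/w2a.png",cv2.resize(f[160:260,260:380],None,fx=6,fy=6,interpolation=cv2.INTER_CUBIC))
cv2.imwrite("pics/w2b.png",cv2.resize(f[50:150,100:200],None,fx=6,fy=6,interpolation=cv2.INTER_CUBIC))
```

```text
(no output)
```

View pics/w2a.png

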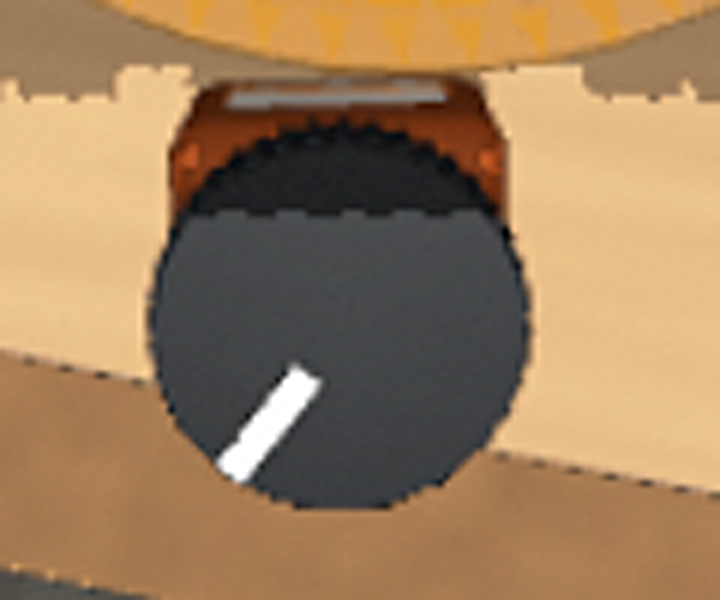

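View pics/w2b.png

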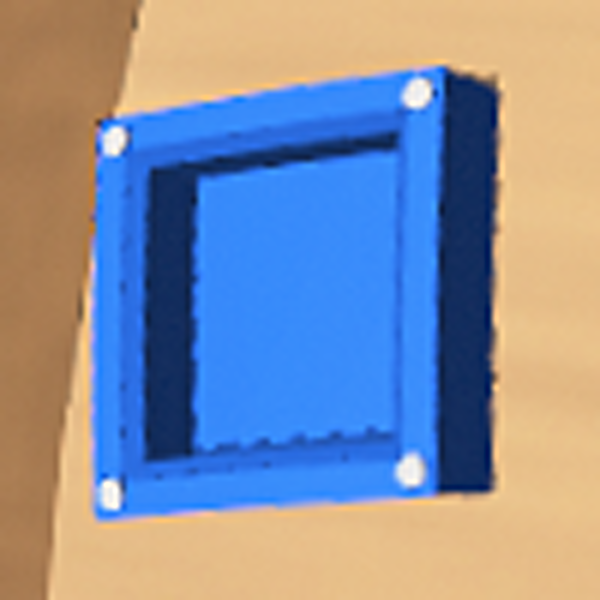

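Run:
```python
from h import *
c=bot.capture("wrist");T=np.load("T.npy")
a=lambda x,y:((x+.5)/6-.5+260,(y+.5)/6-.5+160)
b=lambda x,y:((x+.5)/6-.5+100,(y+.5)/6-.5+50)
# circle fit of cap top edge
pts=np.array([wonz(c,T,a(*p),.091)[:2] for p in((148,320),(165,245),(530,320),(515,245),(505,430),(340,510),(400,498),(180,420),(280,505))])
A=np.c_[2*pts,np.ones(len(pts))];x=np.linalg.lstsq(A,(pts**2).sum(1),rcond=None)[0];print("cap",x[:2],np.sqrt(x[2]+x[0]**2+x[1]**2))
t=wonz(c,T,a(230,470),.091);i=wonz(c,T,a(308,375),.091);d=t-i;print("tick",np.degrees(np.arctan2(d[1],d[0])),t)
e=[wonz(c,T,a(*q),.0) for q in((222,82),(470,75))]
e2=[wonz(c,T,a(*q),.045) for q in((230,102),(445,96))]
for u,v in(e,e2): print(u,v,np.degrees(np.arctan2(*(v-u)[[1,0]])))
P=np.array([wonz(c,T,b(*q),.031)[:2] for q in((115,139),(417,93),(411,470),(110,494))]);print(P,P.mean(0))
for k in range(4):
    d=P[(k+1)%4]-P[k];print(np.hypot(*d),np.degrees(np.arctan2(d[1],d[0])))
```

```text
cap [0.65382912 0.02887251] 0.031462973661066714
tick -26.37850203638907 [0.68139563 0.01578425 0.091     ]
[ 0.6315778  -0.00145556  0.        ] [0.61950113 0.04865988 0.        ] 103.5486529150894
[0.6281378  0.00246721 0.045     ] [0.61890567 0.04087006 0.045     ] 103.51751593025763
[[ 0.53897474 -0.25901934]
 [ 0.52472068 -0.18188009]
 [ 0.601844   -0.16699772]
 [ 0.61665992 -0.24445163]] [ 0.57054983 -0.2130872 ]
0.07844515180509669 100.46922373695514
0.07854611777410028 10.922031559403516
0.07885822483198905 -79.17088435131161
0.0790392706387062 -169.37910821416764
```

```bash
python3 -m handwheel '[{"hand":0,"xyz":[1.5,0.1,0],"turn":0.017},{"hand":0,"xyz":[0,0,-3],"turn":0},{"hand":0,"xyz":[0,0,-3],"turn":0},{"hand":0,"xyz":[0,0,-2.5],"turn":0},{"hand":0,"xyz":[0,0,-2],"turn":0},{"hand":0,"xyz":[0,0,-1.2],"turn":0},{"hand":0,"xyz":[0,0,0],"turn":0}]' 40
python3 - <<'E'
from h import *
s=bot.state();print(s["position"],s["tool_rot"])
cv2.imwrite("pics/w3.png",bot.capture("wrist")["frame"])
cv2.imwrite("pics/s3.png",cv2.resize(bot.capture("scene")["frame"][100:260,180:420],None,fx=3,fy=3))
E
```

```text
time_s: 4.22
position: [0.6538, 0.0282, 0.0753]
tool_rot: [180.0, -0.1, -167.1]
force: [-0.5, -0.3, 0.6]
gripper_width: 0.094
[0.65376868 0.02815043 0.07532182] [ 1.79973189e+02 -8.40075469e-02 -1.67062705e+02]
```

View pics/w3.png

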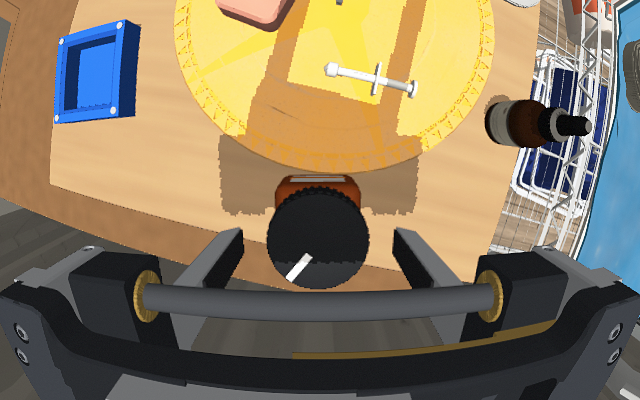

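View pics/s3.png

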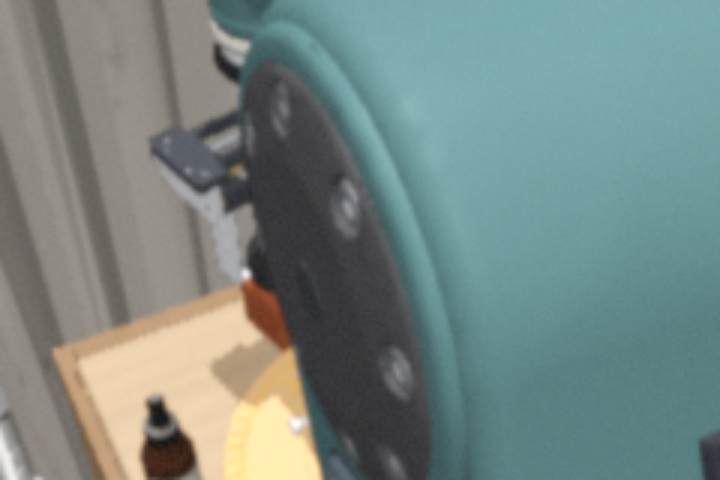

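The cap (318,240) sits centred between the fingers, so I'll close them and lift a little.

```bash
python3 -m handwheel '[{"hand":1,"xyz":[0,0,0],"turn":0},{"hand":1,"xyz":[0,0,0],"turn":0},{"hand":1,"xyz":[0,0,0],"turn":0},{"hand":1,"xyz":[0,0,0],"turn":0},{"hand":1,"xyz":[0,0,0],"turn":0},{"hand":1,"xyz":[0,0,0],"turn":0}]' 40;python3 -m handwheel '[{"hand":1,"xyz":[0,0,0.5],"turn":0},{"hand":1,"xyz":[0,0,1],"turn":0},{"hand":1,"xyz":[0,0,1.5],"turn":0},{"hand":1,"xyz":[0,0,2],"turn":0},{"hand":1,"xyz":[0,0,2],"turn":0},{"hand":1,"xyz":[0,0,0],"turn":0},{"hand":1,"xyz":[0,0,0],"turn":0}]'
python3 - <<'E'
from h import *
s=bot.state();print(s["position"],s["tool_rot"],s["moment"])
cv2.imwrite("pics/w4.png",bot.capture("wrist")["frame"])
E
```

```text
time_s: 5.08
position: [0.6545, 0.0282, 0.0764]
tool_rot: [-180.0, 0.0, -167.0]
force: [-0.0, -0.5, 1.1]
gripper_width: 0.061
time_s: 5.95
position: [0.6541, 0.0284, 0.1461]
tool_rot: [180.0, -0.0, -167.0]
force: [-0.2, 0.4, -4.6]
gripper_width: 0.0612
[0.65414798 0.02836409 0.1460851 ] [ 1.79991713e+02 -8.91646275e-03 -1.67039646e+02] [ 0.0319024  -0.08155895 -0.01106387]
```

View pics/w4.png

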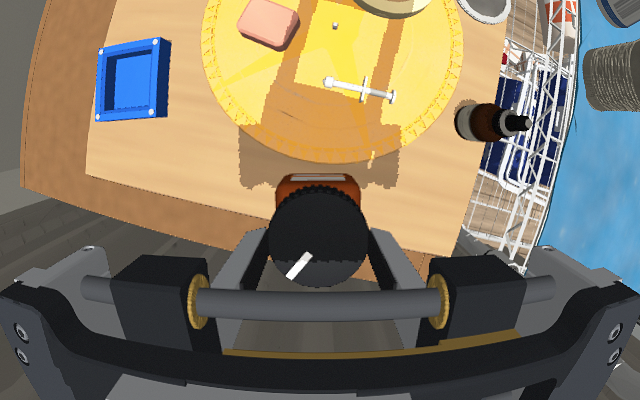

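Lifted: the jar came up with the cap and −4.6 N shows on the wrist. Next, carry it to above the nest.

```bash
python3 -m handwheel '[{"hand":1,"xyz":[-0.4,-1.3,0],"turn":-0.044},{"hand":1,"xyz":[-1,-3,0],"turn":0},{"hand":1,"xyz":[-1,-3,0],"turn":0},{"hand":1,"xyz":[-1,-3,0],"turn":0},{"hand":1,"xyz":[-1,-3,0],"turn":0},{"hand":1,"xyz":[-1,-3,0],"turn":0},{"hand":1,"xyz":[-1,-3,0],"turn":0},{"hand":1,"xyz":[-1,-3,0],"turn":0},{"hand":1,"xyz":[-1,-2,0],"turn":0},{"hand":1,"xyz":[0,0,0],"turn":0},{"hand":1,"xyz":[0,0,0],"turn":0}]'
python3 - <<'E'
from h import *
s=bot.state();print(s["position"],s["tool_rot"],s["moment"],s["q"])
np.save("T5.npy",wpose(s))
cv2.imwrite("pics/w5.png",bot.capture("wrist")["frame"])
f=bot.capture("top")["frame"];cv2.imwrite("pics/t5.png",cv2.resize(f[110:260,320:520],None,fx=4,fy=4))
f=bot.capture("scene")["frame"];cv2.imwrite("pics/s5.png",cv2.resize(f[120:250,300:460],None,fx=4,fy=4))
E
```

```text
time_s: 7.38
position: [0.5704, -0.2139, 0.146]
tool_rot: [179.9, 0.0, -169.6]
force: [0.2, 0.0, -4.0]
gripper_width: 0.0607
[ 0.57037035 -0.2139093   0.14597244] [ 1.79935368e+02  1.85103668e-02 -1.69558794e+02] [ 0.09258899 -0.11315968  0.01162384] [-2.59268564e+01  1.32881346e+01  7.44130599e+01  6.30712267e-02
  9.23222240e+01 -1.26365530e+02]
```

View pics/w5.png

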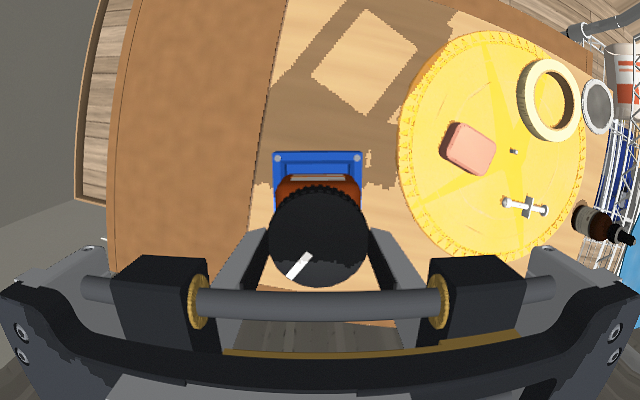

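View pics/t5.png

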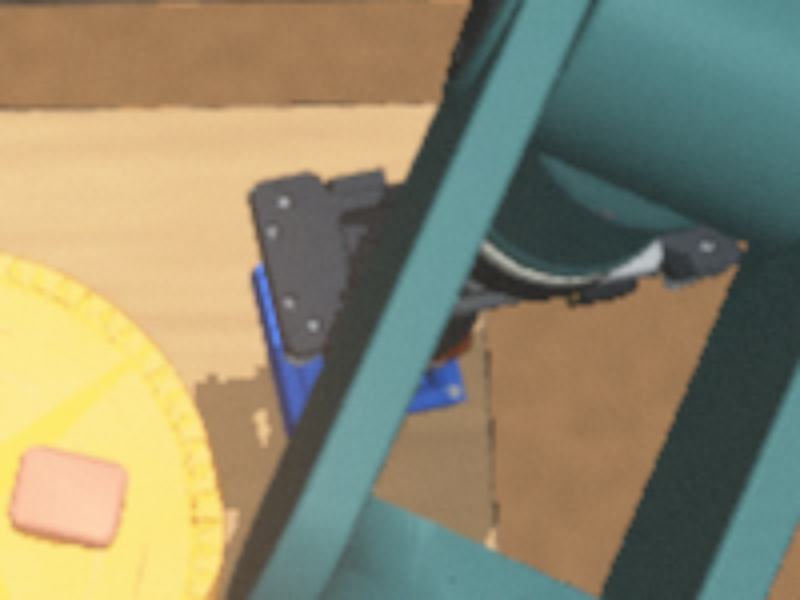

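View pics/s5.png

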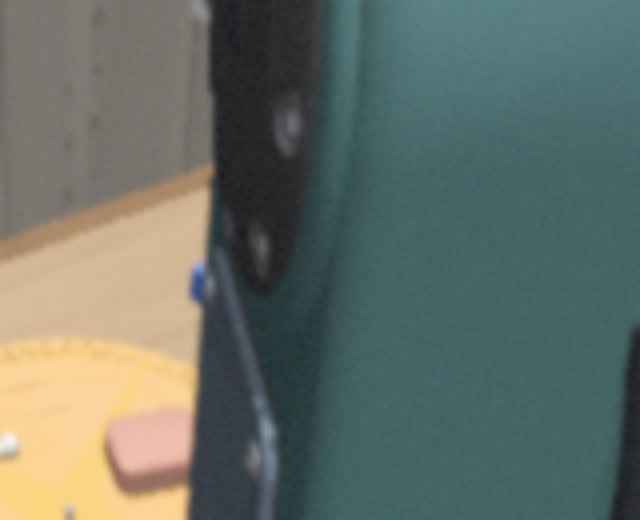

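Run:
```python
import cv2
f=cv2.imread("pics/w5.png");cv2.imwrite("pics/w5a.png",cv2.resize(f[140:220,260:375],None,fx=6,fy=6,interpolation=cv2.INTER_CUBIC))
```

```text
(no output)
```

View pics/w5a.png

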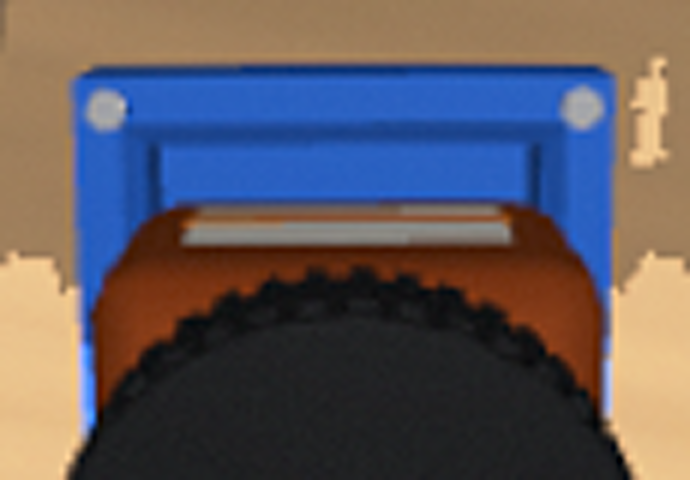

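Run:
```python
from h import *
c=bot.capture("wrist");T=np.load("T5.npy");Ti=np.linalg.inv(T)
a=lambda x,y:((x+.5)/6-.5+260,(y+.5)/6-.5+140)
def tool(uv,z): return (Ti@np.r_[wonz(c,T,uv,z),1])[:2]*1000
for z,ps in((.031,((106,109),(581,107))),(.0705,((185,205),(535,205))),(.128,((95,310),(605,310)))):
    for p in ps: print(z,p,tool(a(*p),z))
```

```text
0.031 (106, 109) [ 39.57998507 -39.85848362]
0.031 (581, 107) [39.88535152 38.42071474]
0.0705 (185, 205) [ 29.0533914  -23.44894483]
0.0705 (535, 205) [29.0671254  27.03895054]
0.128 (95, 310) [ 25.135226  -28.8965071]
0.128 (605, 310) [25.12587174 29.53424166]
```

Both agree within 1 mm and the nest and jar edges are parallel in the wrist view, so I'll lower it.

```bash
python3 -m handwheel '[{"hand":1,"xyz":[0,0,-1.5],"turn":0},{"hand":1,"xyz":[0,0,-1.5],"turn":0},{"hand":1,"xyz":[0,0,-0.8],"turn":0},{"hand":1,"xyz":[0,0,-0.6],"turn":0},{"hand":1,"xyz":[0,0,0],"turn":0}]';python3 -m handwheel '[{"hand":1,"xyz":[0,0,-0.4],"turn":0},{"hand":1,"xyz":[0,0,-0.4],"turn":0},{"hand":1,"xyz":[0,0,-0.4],"turn":0},{"hand":1,"xyz":[0,0,0],"turn":0}]'
```

```text
time_s: 8.2
position: [0.57, -0.2145, 0.1014]
tool_rot: [180.0, -0.1, -169.6]
force: [-0.4, -0.2, -3.9]
gripper_width: 0.061
time_s: 8.7
position: [0.5699, -0.2145, 0.0895]
tool_rot: [180.0, -0.1, -169.6]
force: [0.3, -0.3, -4.3]
gripper_width: 0.061
```

```bash
python3 -m handwheel '[{"hand":1,"xyz":[0,0,-0.3],"turn":0},{"hand":1,"xyz":[0,0,-0.3],"turn":0},{"hand":1,"xyz":[0,0,-0.1],"turn":0},{"hand":1,"xyz":[0,0,0],"turn":0}]'; python3 -m handwheel '[{"hand":1,"xyz":[0,0,-0.1],"turn":0},{"hand":1,"xyz":[0,0,0],"turn":0}]'; python3 -m handwheel '[{"hand":1,"xyz":[0,0,-0.1],"turn":0},{"hand":1,"xyz":[0,0,0],"turn":0},{"hand":1,"xyz":[0,0,0],"turn":0}]'
```

```text
time_s: 9.2
position: [0.5702, -0.2146, 0.0829]
tool_rot: [180.0, -0.0, -169.6]
force: [0.9, -0.7, -3.3]
gripper_width: 0.0611
time_s: 9.45
position: [0.5705, -0.2147, 0.0825]
tool_rot: [-180.0, 0.0, -169.6]
force: [-0.2, -0.1, -3.4]
gripper_width: 0.0613
time_s: 9.82
position: [0.5706, -0.2148, 0.0823]
tool_rot: [-180.0, 0.1, -169.6]
force: [-2.2, 0.1, 3.8]
gripper_width: 0.0614
```

Contact at 0.082 matches the predicted seated height, so I'll open, turn the hand back around the cap and look.

```bash
python3 -m handwheel '[{"hand":0,"xyz":[0,0,0.1],"turn":0},{"hand":0,"xyz":[0,0,0],"turn":0},{"hand":0,"xyz":[0,0,0],"turn":0},{"hand":0,"xyz":[0,0,0],"turn":0},{"hand":0,"xyz":[0,0,0],"turn":0},{"hand":0,"xyz":[0,0,0],"turn":0}]'; python3 -m handwheel '[{"hand":0,"xyz":[0,0,0],"turn":-0.16},{"hand":0,"xyz":[0,0,0],"turn":-0.16},{"hand":0,"xyz":[0,0,0],"turn":-0.16},{"hand":0,"xyz":[0,0,0],"turn":-0.16},{"hand":0,"xyz":[0,0,0],"turn":-0.16},{"hand":0,"xyz":[0,0,0],"turn":-0.16},{"hand":0,"xyz":[0,0,0],"turn":-0.16},{"hand":0,"xyz":[0,0,0],"turn":-0.16},{"hand":0,"xyz":[0,0,0],"turn":-0.16},{"hand":0,"xyz":[0,0,0],"turn":-0.16},{"hand":0,"xyz":[0,0,0],"turn":-0.16},{"hand":0,"xyz":[0,0,0],"turn":-0.16},{"hand":0,"xyz":[0,0,0],"turn":0},{"hand":0,"xyz":[0,0,0],"turn":0}]'
python3 - <<'E'
from h import *
s=bot.state();print(s["position"],s["tool_rot"],s["q"]);np.save("T6.npy",wpose(s))
cv2.imwrite("pics/w6.png",bot.capture("wrist")["frame"])
E
```

```text
time_s: 10.58
position: [0.5703, -0.2146, 0.0821]
tool_rot: [180.0, 0.0, -169.6]
force: [0.2, -0.8, -0.8]
gripper_width: 0.0942
time_s: 12.32
position: [0.5703, -0.2146, 0.0821]
tool_rot: [180.0, 0.0, 80.6]
force: [0.7, 0.4, -0.5]
gripper_width: 0.0941
[ 0.57026602 -0.21464398  0.08208003] [1.79999042e+02 1.46328884e-03 8.05607644e+01] [-2.59551774e+01  1.50694702e+01  7.95989757e+01 -1.13421815e-03
  8.53302192e+01 -1.65158494e+01]
```

View pics/w6.png

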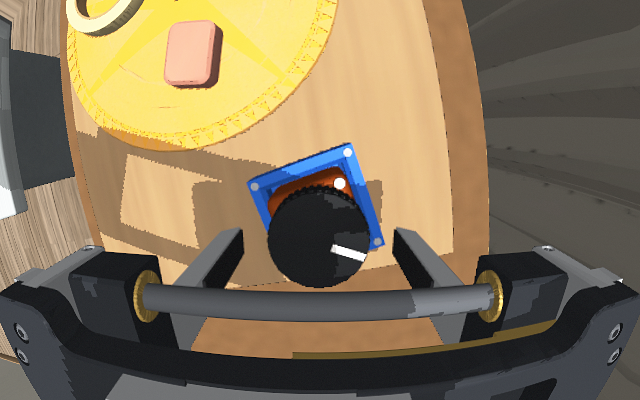

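The wrist view shows the jar inside the blue pocket, with the white dot at (340,183) and the tick at (350,253). I'll measure the angle between them.

Run:
```python
from h import *
c=bot.capture("wrist");T=np.load("T6.npy");f=c["frame"]
m=cv2.inRange(f,(200,200,200),(255,255,255))
n,l,st,ce=cv2.connectedComponentsWithStats(m)
for i in range(1,n):
    if st[i,4]>15 and 240<ce[i,0]<400 and 130<ce[i,1]<270: print(ce[i],st[i])
C=np.array([.5703,-.2146])
D=wonz(c,T,(339.5,183.3),.064)[:2];print("dot",D,np.hypot(*(D-C)),np.degrees(np.arctan2(*(D-C)[::-1])))
a=wonz(c,T,(333,247),.097)[:2];b=wonz(c,T,(366,259),.097)[:2];print("tick",a,b,np.degrees(np.arctan2(*(b-a)[::-1])),np.degrees(np.arctan2(*(b-C)[::-1])))
S=[wonz(c,T,p,.031)[:2] for p in((254,186.5),(348,153),(377.5,242))];print(S,(S[0]+S[2])/2)
```

```text
[347.17241379 152.01724138] [343 148   9   9  58]
[339.10204082 182.94897959] [334 178  11  11  98]
[348.32945736 252.48449612] [332 245  35  16 258]
dot [ 0.59091829 -0.18557629] 0.03560182132759579 54.61020968064716
tick [ 0.57999518 -0.21745619] [ 0.59898771 -0.2289638 ] -31.211768344309863 -26.596913663215137
[array([ 0.52453999, -0.18284038]), array([ 0.60247971, -0.16899187]), array([ 0.61666046, -0.24605345])] [ 0.57060022 -0.21444691]
```

```bash
python3 -m handwheel '[{"hand":1,"xyz":[0,0,0],"turn":0},{"hand":1,"xyz":[0,0,0],"turn":0},{"hand":1,"xyz":[0,0,0],"turn":0},{"hand":1,"xyz":[0,0,0],"turn":0},{"hand":1,"xyz":[0,0,0],"turn":0},{"hand":1,"xyz":[0,0,0],"turn":0}]' 45; python3 -m handwheel '[{"hand":1,"xyz":[0,0,0],"turn":0.1},{"hand":1,"xyz":[0,0,0],"turn":0.1},{"hand":1,"xyz":[0,0,0],"turn":0.1},{"hand":1,"xyz":[0,0,0],"turn":0.1},{"hand":1,"xyz":[0,0,0],"turn":0.1},{"hand":1,"xyz":[0,0,0],"turn":0.1},{"hand":1,"xyz":[0,0,0],"turn":0}]'
python3 - <<'E'
from h import *
s=bot.state();print(s["position"],s["tool_rot"],s["force"],s["moment"]);np.save("T7.npy",wpose(s))
cv2.imwrite("pics/w7.png",bot.capture("wrist")["frame"])
E
```

```text
time_s: 13.18
position: [0.5705, -0.2147, 0.0821]
tool_rot: [180.0, 0.0, 80.4]
force: [0.3, -0.3, -0.5]
gripper_width: 0.0615
time_s: 14.05
position: [0.5705, -0.2147, 0.083]
tool_rot: [180.0, 0.0, 114.8]
force: [-1.9, -0.5, 4.4]
gripper_width: 0.0615
[ 0.57052559 -0.21471611  0.08302811] [1.79958682e+02 4.11689559e-02 1.14758672e+02] [-1.85631911 -0.46922524  4.35658541] [ 0.03278114 -0.04806297  0.08959908]
```

View pics/w7.png

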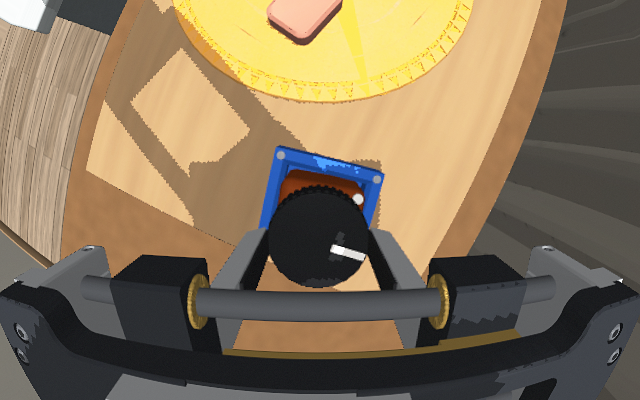

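The tick stays fixed in the hand at (348,252) while the dot has moved to (358,199), so the cap is unscrewing. Continue.

```bash
python3 -m handwheel '[{"hand":1,"xyz":[0,0,0],"turn":0.1},{"hand":1,"xyz":[0,0,0],"turn":0.1},{"hand":1,"xyz":[0,0,0],"turn":0.1},{"hand":1,"xyz":[0,0,0],"turn":0.1},{"hand":1,"xyz":[0,0,0],"turn":0.1},{"hand":1,"xyz":[0,0,0],"turn":0.1},{"hand":1,"xyz":[0,0,0],"turn":0.1},{"hand":1,"xyz":[0,0,0],"turn":0}]'
python3 - <<'E'
from h import *
s=bot.state();print(s["position"],s["tool_rot"],s["force"],s["moment"],s["q"]);np.save("T8.npy",wpose(s))
cv2.imwrite("pics/w8.png",bot.capture("wrist")["frame"])
E
```

```text
time_s: 15.1
position: [0.5709, -0.2148, 0.0843]
tool_rot: [180.0, 0.1, 154.9]
force: [-2.3, 1.0, 7.0]
gripper_width: 0.0612
[ 0.570924   -0.21480921  0.08427842] [1.79988322e+02 1.38928391e-01 1.54875027e+02] [-2.30985777  1.03813776  7.00979503] [0.1684749  0.1200395  0.10612641] [-2.59508782e+01  1.49675925e+01  7.94682205e+01  1.37234046e-02
  8.54254415e+01 -9.08269969e+01]
```

View pics/w8.png

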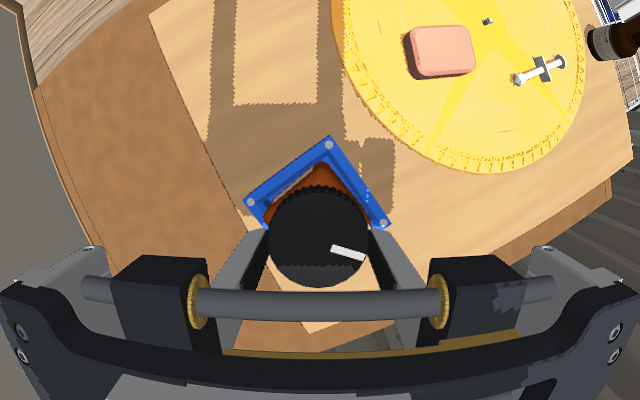

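```bash
python3 -m handwheel '[{"hand":1,"xyz":[0,0,0],"turn":0.08},{"hand":1,"xyz":[0,0,0],"turn":0.08},{"hand":1,"xyz":[0,0,0],"turn":0},{"hand":1,"xyz":[0,0,0],"turn":0}]'
python3 - <<'E'
from h import *
s=bot.state();print(s["position"],s["tool_rot"],s["force"],s["moment"],s["q"])
E
python3 -m handwheel '[{"hand":1,"xyz":[0,0,0.2],"turn":0},{"hand":1,"xyz":[0,0,0],"turn":0},{"hand":1,"xyz":[0,0,0],"turn":0}]'
python3 - <<'E'
from h import *
s=bot.state();print(s["position"],s["tool_rot"],s["force"],s["moment"],s["q"])
cv2.imwrite("pics/w9.png",bot.capture("wrist")["frame"])
E
```

```text
time_s: 15.65
position: [0.571, -0.2148, 0.0845]
tool_rot: [-180.0, 0.1, 164.0]
force: [-1.3, 2.1, 8.5]
gripper_width: 0.0614
[ 0.57097372 -0.21477441  0.08445635] [-1.79991178e+02  1.47057162e-01  1.64016180e+02] [-1.32267853  2.14110835  8.51750636] [0.30513372 0.19044548 0.12055696] [-2.59477122e+01  1.49594830e+01  7.94574796e+01  1.68091795e-02
  8.54366721e+01 -9.99651966e+01]
time_s: 16.02
position: [0.571, -0.2148, 0.086]
tool_rot: [-180.0, 0.1, 164.0]
force: [-1.7, 1.7, 7.1]
gripper_width: 0.0611
[ 0.57095959 -0.2147631   0.08596564] [-1.79995389e+02  1.32733452e-01  1.64006955e+02] [-1.74644019  1.65070032  7.10639054] [ 0.17030022 -0.00982188 -0.00597831] [-2.59483227e+01  1.49165743e+01  7.93342730e+01  1.84597146e-02
  8.56176210e+01 -9.99566620e+01]
```

View pics/w9.png

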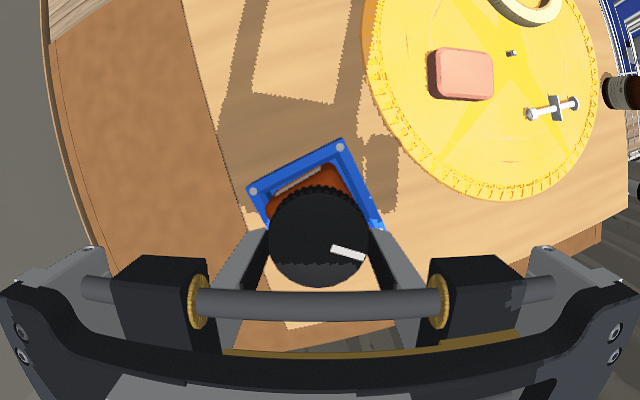

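The tick now points at the dot's direction, the torque has gone to zero and the spring still pushes up: the cap is free. I'll lift it slowly.

```bash
python3 -m handwheel '[{"hand":1,"xyz":[0,0,0.2],"turn":0},{"hand":1,"xyz":[0,0,0.2],"turn":0},{"hand":1,"xyz":[0,0,0],"turn":0}]';python3 -m handwheel '[{"hand":1,"xyz":[0,0,0.3],"turn":0},{"hand":1,"xyz":[0,0,0.3],"turn":0},{"hand":1,"xyz":[0,0,0],"turn":0}]'
python3 - <<'E'
from h import *
cv2.imwrite("pics/w10.png",bot.capture("wrist")["frame"])
E
```

```text
time_s: 16.45
position: [0.5698, -0.2145, 0.0873]
tool_rot: [180.0, -0.1, 164.1]
force: [0.4, -0.5, -0.2]
gripper_width: 0.061
time_s: 16.82
position: [0.5706, -0.2148, 0.0946]
tool_rot: [-180.0, 0.0, 164.1]
force: [-0.8, -0.5, -0.4]
gripper_width: 0.0613
```

View pics/w10.png

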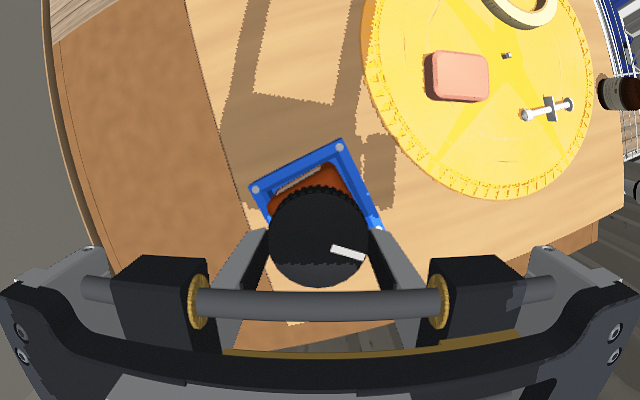

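Only the cap's own weight is on the wrist (−0.4 N), so the jar stayed in the nest. Raise it to 3 cm clear.

```bash
python3 -m handwheel '[{"hand":1,"xyz":[0,0,0.5],"turn":0},{"hand":1,"xyz":[0,0,0.8],"turn":0},{"hand":1,"xyz":[0,0,0.8],"turn":0},{"hand":1,"xyz":[0,0,0.8],"turn":0},{"hand":1,"xyz":[0,0,0.4],"turn":0},{"hand":1,"xyz":[0,0,0],"turn":0},{"hand":1,"xyz":[0,0,0],"turn":0},{"hand":1,"xyz":[0,0,0],"turn":0}]'
python3 - <<'E'
from h import *
s=bot.state();print(s["position"],s["tool_rot"],s["force"]);np.save("T11.npy",wpose(s))
cv2.imwrite("pics/w11.png",bot.capture("wrist")["frame"])
f=bot.capture("top")["frame"];cv2.imwrite("pics/t11.png",cv2.resize(f[110:330,180:480],None,fx=2.6,fy=2.6))
f=bot.capture("scene")["frame"];cv2.imwrite("pics/s11.png",f)
E
```

```text
time_s: 17.88
position: [0.5701, -0.2145, 0.1266]
tool_rot: [180.0, -0.0, 164.1]
force: [-0.2, -0.3, 0.0]
gripper_width: 0.0613
[ 0.57006414 -0.21453253  0.12661966] [ 1.79986539e+02 -4.99324440e-02  1.64084270e+02] [-0.18781032 -0.30064533  0.03554624]
```

View pics/w11.png

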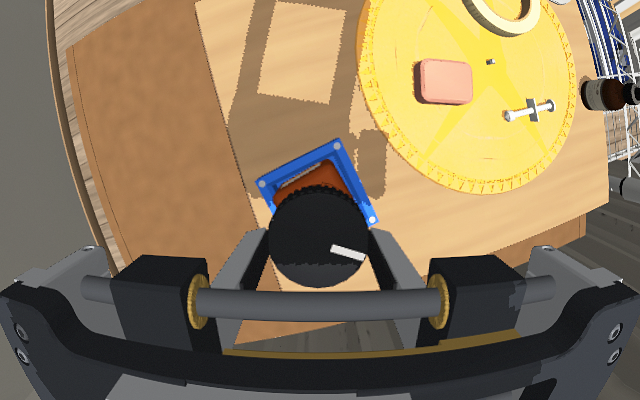

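View pics/t11.png

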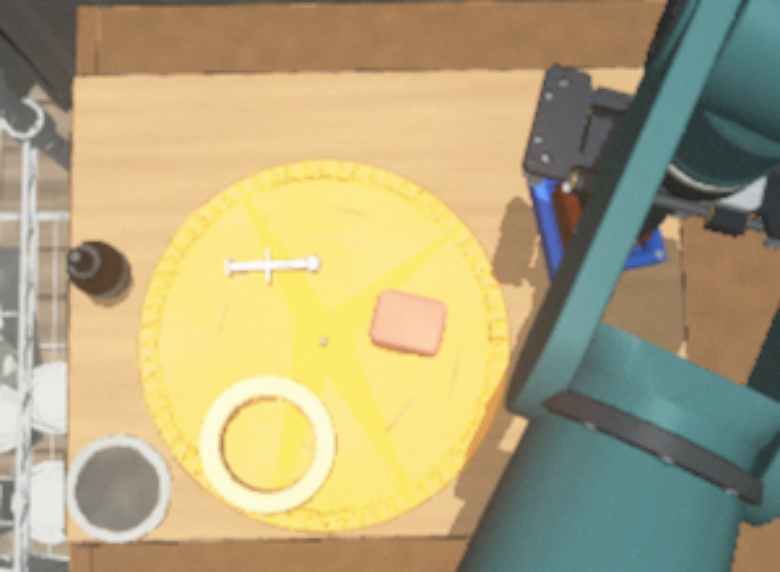

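View pics/s11.png

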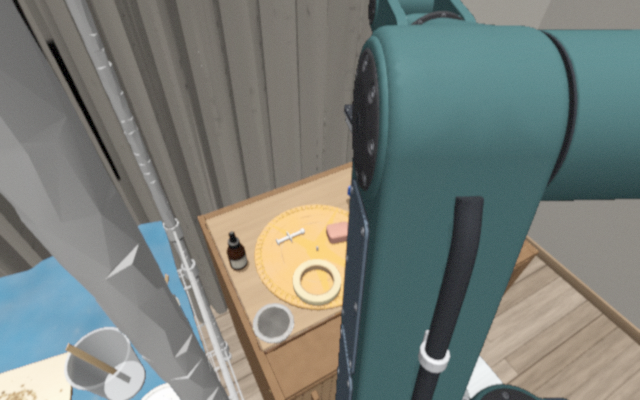

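Run:
```python
from h import *
f=cv2.imread("pics/w11.png");cv2.imwrite("pics/w11a.png",cv2.resize(f[130:240,250:385],None,fx=5,fy=5,interpolation=cv2.INTER_CUBIC))
```

```text
(no output)
```

View pics/w11a.png

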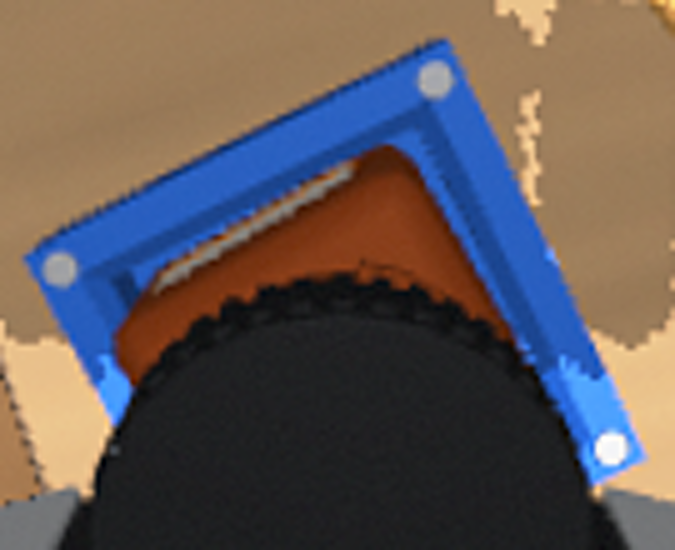

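Run:
```python
from h import *
c=bot.capture("wrist");T=np.load("T11.npy");C=np.array([.5703,-.2146])
a=lambda x,y:((x+.5)/5-.5+250,(y+.5)/5-.5+130)
for z in(.064,.070):
    for p,q in(((425,182),(515,335)),((118,330),(130,380))):
        u=wonz(c,T,a(*p),z)[:2];v=wonz(c,T,a(*q),z)[:2];d=(v-u)/np.hypot(*(v-u));n=np.array([-d[1],d[0]])
        print(z,np.dot(u-C,n)*1000,np.degrees(np.arctan2(d[1],d[0])))
s=bot.state();print(s["dq"].round(2),s["force"],s["gripper_width"])
```

```text
0.064 31.74401555485279 15.031281484584145
0.064 -33.41532259312707 -4.338492797499701
0.07 31.82065846115331 15.031281484584179
0.07 -32.285803683691334 -4.338492797499931
[-0.1  -0.08 -0.13 -0.06  0.    0.06] [-0.0527614  -0.46443374  0.45627869] 0.06107642838660221
```

```bash
python3 -c "
from station import bot
print(bot.state()['time_s']);print(bot.hand_in())"
```

```text
18.075
the job is handed in; nothing more can be done
None
```

I lifted the jar by its cap and lowered it into the nest. Contact came at TCP z = 0.082 m, where I had expected it to be fully seated. I then opened the fingers, turned the hand back around the cap and gripped it again at 45 N. I unscrewed it about 83° anticlockwise until the torque fell to zero, lifted it off, and handed in at 18.1 s of the 48 s allowed.

**Cap:** At the last check it was gripped (opening 61 mm), level to within 0.1° and still. It was centred on the nest to about 1 mm. Its rim should be about 112 mm above the jar's underside (about 29 mm clear of the mouth), worked out from the TCP height, not seen directly.

**Jar:** It was still in the pocket, turned to about 15° (the nest is at about 10.7°), so against its slack. The wrist carried only the cap's weight during the lift, so the jar was not pulled up. One jar edge measured 31.7 mm from the centre, against 31 mm expected. The other, at 33.4 mm, was read on a rounded corner and I didn't trust it. The arm hid the jar from the scene camera and most of the top camera's view, so the seating rests on the wrist view and the contact height.

**Bystanders:** They look unmoved in the top view.

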